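# Register a well plate in its aligning nest with the inner of two concentric knobs

### The job

Register the well plate in the corner of the aligning nest: first push it gently back until it is flush against the rear stop, then turn only the small inner knob clockwise until its swing finger has pushed the plate flush against the left rail and presses on it lightly but firmly, and let go so that it stays clamped. Stop as soon as you feel it press: the big outer ring under the inner knob is already set and must not turn, the swing finger must be worked by its knob and not touched, and the other things on the bench stay where they are.

Things in the scene. Friction and masses are not known exactly. Their poses are not given: they have to be found in the camera images.
- seat (a point): Where the plate's centre must finally be (in y up to 5 mm off, as the rail is set), half-way up (18 mm above the worktop, 8 mm above the nest's base). Its +x points from the open front (robot side) to the rear stop, +y to the left rail, z up. The faces are at x = +43 mm (rear stop, 110 mm long) and, on average, y = +64 mm (left rail). The axis of both knobs is at x = +45, y = -94 mm.
- nest: The aligning nest: fixed aluminium base plate 142 x 223 x 10 mm on the worktop; origin on the worktop below the seat, axes as the seat's. Two steel bars, 12 mm high, stand on it: the fixed rear stop and the left rail (100 mm long), which was set by hand anywhere within 5 mm of its middle place and is locked; its setting is not reported. At the right rear a grey bracket, top 34 mm above the worktop, carries the two concentric knobs.
- plate_mid (a point): Centre (half-way up) of the loose clear 96-well plate on the nest: 86 mm (its x) by 128 mm (its y), 16 mm high, about 70 g. It starts 14 to 24 mm short of the rear stop and 3 to 20 mm short of the left rail, up to 0.04 rad askew, and slides on the base (0.3 to 0.8 N). Push it by the middle of its front long side, low down.
- well_plate: The same clear plate; origin at the centre of its underside.
- knob_grip (a point): Inner knob, an aluminium bar 34 mm long (its x), 12 mm wide (its y), 54 to 78 mm above the worktop: its centre, on the knob axis. Grip it across the 12 mm, tips above 51 mm (the ring's top is at 49). Turns clockwise from above against 0.12 N m of friction, 0.3 to 0.95 rad in all, and stays where left. Closed on a seated plate, its x is within 0.15 rad of the seat's x.
- ring_mark (a point): Point on the rim of the outer ring (black, knurled, 54 mm across, 34 to 49 mm above the worktop, coaxial below the inner knob), 27 mm from the axis. The ring carries the inner knob, so the knob's friction drags on it with 0.12 N m; it turns when more than 0.22 N m acts on it in all, so fingers that rub on it move it. It must stay, within 3 mm at this point.
- finger_tip (a point): Centre of the swing finger's round rubber tip (radius 6 mm), 18 mm above the worktop. It lies 50 mm along the knob's -x and 24 mm along its +y from the knob axis. Turning the knob clockwise swings it to the seat's +y against the plate's right short side.
- clamp_finger: Swing finger (steel, 14 to 22 mm above the worktop), origin on the knob axis. It turns with the inner knob through a stiff spring of 8 N m per rad. Each newton of its pressure on the plate adds 0.05 N m to the torque needed at the knob; good clamping is 1 to 4 N, over 7 N harms the plate, and the knob's friction keeps at most 2.4 N after letting go.
- timer_mid (a point): White bench timer, 66 x 66 x 23 mm: its centre, half-way up. To be left alone.
- tape_roll_mid (a point): Roll of green tape lying flat, 72 mm across, 19 mm high: its centre. To be left alone.
- vial_mid (a point): Small reagent vial with a ribbed cap, 32 mm across, 58 mm high: its centre. To be left alone.
- spare_plate_mid (a point): A second, similar plate that lies on the bare worktop left of the nest, 85 x 128 x 15 mm: its centre. To be left alone.

How it is judged:
On the way, in this order (a step that is already met when the one before it is completed fails the run):
1. the plate is flush with the rear stop, finger not yet pressing (x of plate_mid in the frame of seat between -0.003 and 0.003 m and contact force between clamp_finger and well_plate below 0.3 N), for 0.2 s.
2. the swing finger has pushed the plate flush with the left rail and presses on it (y of plate_mid in the frame of seat between -0.008 and 0.008 m and contact force between clamp_finger and well_plate above 1.2 N), for 0.2 s.
At the end, for the whole second after the job is handed in: The plate lies flat and at rest in the corner, its centre within 3 mm of the seat along x and 8 mm along y (adjustable rail), square within 0.035 rad; the finger alone presses on it with over 1.2 N, so it is held against the rail; the mark on the ring is within 3.5 mm of its start (all of step 2 and x of plate_mid in the frame of seat between -0.003 and 0.003 m and angle between the x axis of plate_mid and the x axis of seat, either way round below 0.035 rad and angle between plate_mid's own z axis and vertical below 0.03 rad and distance of ring_mark from where it was at the start of the episode below 0.0035 m and linear speed of well_plate below 0.01 m/s); the robot touches nothing.
It fails at once if the outer ring is turned (its mark moves more than 3.5 mm, about 7 degrees) (distance of ring_mark from where it was at the start of the episode above 0.0035 m).
It fails at once if the swing finger presses on the plate with more than 7 N (contact force between clamp_finger and well_plate above 7 N).
It fails at once if the robot pushes on the plate with more than 20 N (contact force between the arm and well_plate above 20 N).
It fails at once if the robot works the swing finger directly instead of by its knob (contact force between any of the fingers, the arm and clamp_finger above 1 N).
It fails at once if another thing on the bench is moved by more than 20 mm (distance of any of timer_mid, tape_roll_mid, vial_mid, spare_plate_mid from where it was at the start of the episode above 0.02 m).
It also fails if it takes over 67 s, if anything falls off the work surface, if the arm or the gripper's body presses on something with over 40 N, if the wrist force passes 120 N, or if a joint passes its speed limit or range.

### The arm

A 6-joint arm with a two-finger parallel gripper is mounted at the origin on a cart in front of the work surface, level with it; the furniture and walls round the work are solid. World frame = base frame: x ahead of the robot, y to its left, z up, the work surface at z = 0. Lengths are in m, angles in rad, forces in N, time in s.
With the tool pointing down it reaches from about 0.35 to 0.775 m from the base axis. Payload 7.3 kg.
Tool frame: the origin (TCP) lies on the mounting face of the last link; the fingertips stand 178 mm ahead of it and the grasp point (between the pads) lies 159 mm ahead of it (robot.tcp_to_tips is the distance from the TCP to the fingertips, in m); z points along the fingers, y is the direction in which the jaws open and shut (so a half turn about z gives the same grasp; the last joint's range is limited). The gripper opens to 92 mm and grips with 3 to 60 N. Pads are 19 mm wide; open, the fingers measure 130 mm over their backs; the gripper's body (75 mm by 190 mm) begins 47 mm behind the grasp point.
Start: joints at [-1.361, 0.342, 1.524, -0, 1.275, -0.146], TCP at [0.183, -0.492, 0.405] pointing down, gripper open.
Joint ranges: [-2.53, 2.53], [-0.77, 2.02], [0.04, 2.7], [-1, 4.14], [0.28, 2.66], [-3.11, 3.11]. Speed limits (rad/s): [2.57, 2.57, 3.14, 3.14, 3.14, 3.14].

### API

Orientations are given as [roll, pitch, yaw] about the fixed x, y, z axes, in that order (R = Rz(yaw) Ry(pitch) Rx(roll)).
In Python, from cell import robot, viewer gives the robot as it stands.
- The arm moves only by the shell command python3 -m creep 'ROWS' [OPENING] [FORCE]. ROWS is JSON, a list that holds one entry, the list of rows, each a list of 6 numbers: the shift along the world's x, y, z in mm, then the turn, a rotation vector about the world's x, y, z in degrees. A call has 1 to 5 rows; each row shifts and turns the pose as measured when the row begins; what a row does not reach is not made up. A row lasts 1/12 s, in which the tool goes at most 41.7 mm and 7.16 degrees, less where a joint would pass 70% of its speed; a pose out of reach is approached as far as the arm can. A call with a gripper value outside its range is refused whole. OPENING is the closure, from -1 (fully open) to 1 (shut), set as the call begins (- or left out, the last holds). The fingers move at their own pace and stop on an object; FORCE is the grip in N (left out, the last holds). Time passes only in rows, so rows that do not move let the fingers close. It gives the time, the measured TCP pose, the force and the opening at its end, in the units of the state.
- robot.observe(): the state, without advancing time (a new reading comes with each control period).
- viewer.read_camera(name): name is "scene" or "top" or "wrist"; returns the picture (384x512x3 uint8, blue, green, red); there is no depth.
- viewer.camera_model(name): a dict with "fx", "fy", "cx", "cy" (pixels), "pose" (4x4, takes a point from camera to world coordinates); the wrist camera has in their place "mount" (4x4, takes a point from camera to tool coordinates, whose origin is the TCP and whose axes are the flange's). Camera axes: x right, y up, looking along -z (the intrinsics and any distortion apply to the point x, -y, -z); pixel columns grow to the right and rows downward; lengths in m; the calibration is good to about 2 mm. A picture is of the moment at which its call begins: read the wrist's pose just before it. camera_model takes no time and is no camera call.
- robot.hand_in(): hands the job in, once; it reports no verdict.
The state is a dict: "time": time; "qpos": joint angles; "qvel": joint speeds; "joint_efforts": joint torques, N m; "tool_pos": TCP position; "tool_rot": TCP orientation; "contact_force": force on the tool from outside, world axes, zero at the start; "torque": the same for the moment, N m; "opening": finger opening in m.
Only numpy, scipy, OpenCV 4.12 (cv2) and the standard library are available. Lean on these libraries where they do the work, as an engineer would, in place of code of your own. Each camera call takes 0.05 s, during which the arm holds its last target. There are 200 camera calls.

## Working session

There is one attempt and no reset: what is moved stays moved. The work goes in short steps, Python scripts to look and compute and a shell command to move; the robot and the scene stay as the last step left them, time stands still between calls to the robot, and variables do not carry over. Pictures are saved under pics/ and viewed, about 8 in all and at most 12, crops included, and the job is handed in when it is done.

```bash
ls; mkdir -p pics
python3 - <<'E'
from cell import robot, viewer
import cv2, numpy as np
np.set_printoptions(precision=4,suppress=True)
s=robot.observe(); print(s)
for n in("scene","top"):
    m=viewer.camera_model(n); print(n,m)
    cv2.imwrite(f"pics/{n}0.png",viewer.read_camera(n))
print(viewer.camera_model("wrist"))
E
```

```text
pics
{'time': 0.0, 'qpos': array([-1.361 ,  0.3427,  1.525 , -0.    ,  1.2754, -0.146 ]), 'qvel': array([ 0.0012, -0.0011,  0.0023,  0.0004, -0.0002,  0.0006]), 'joint_efforts': array([ -0.0027, -43.1251, -24.4222,   0.0715,   0.056 ,  -0.0001]), 'tool_pos': array([ 0.1829, -0.492 ,  0.404 ]), 'tool_rot': array([-3.14  , -0.0002,  0.3558]), 'contact_force': array([-0.3761, -1.1393,  0.4414]), 'torque': array([-0.0126,  0.0515,  0.0338]), 'opening': 0.09162774945906346}
scene {'fx': 361.2601188897231, 'fy': 361.2601188897231, 'cx': 250.98582693875872, 'cy': 186.80363341302586, 'pose': array([[ 0.8564,  0.2081, -0.4725,  0.1118],
       [-0.5156,  0.391 , -0.7624, -1.0019],
       [ 0.0261,  0.8966,  0.4421,  0.4857],
       [ 0.    ,  0.    ,  0.    ,  1.    ]])}
top {'fx': 358.20810070409095, 'fy': 358.20810070409095, 'cx': 252.2182591153387, 'cy': 192.74860151418505, 'pose': array([[-0.0254,  0.9981, -0.0562,  0.4812],
       [-0.9996, -0.0246,  0.0134, -0.2519],
       [ 0.012 ,  0.0565,  0.9983,  1.0998],
       [ 0.    ,  0.    ,  0.    ,  1.    ]])}
{'fx': 290.79310917905235, 'fy': 290.79310917905235, 'cx': 254.13183499801315, 'cy': 184.58887718280636, 'mount': array([[ 0.0001,  0.9645,  0.264 ,  0.0703],
       [ 1.    ,  0.    , -0.0007,  0.0002],
       [-0.0007,  0.264 , -0.9645,  0.0207],
       [ 0.    ,  0.    ,  0.    ,  1.    ]])}
```

View pics/top0.png

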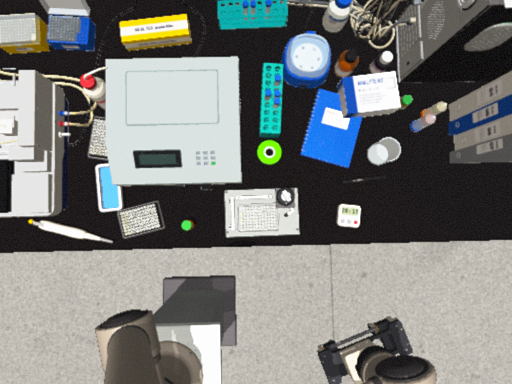

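View pics/scene0.png

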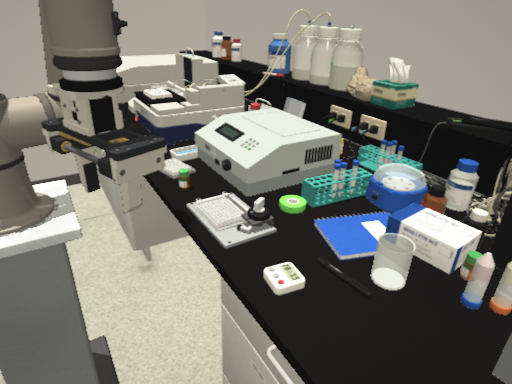

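Top view: nest at about (225–299, 187–236), knob at (285,196), vial at (187,225), tape at (269,152), timer at (349,215). The scene view agrees. I'll zoom in on the nest and write the projection helper.

```bash
cat > h.py <<'E'
from cell import robot, viewer
import cv2, numpy as np
from scipy.spatial.transform import Rotation as R
np.set_printoptions(precision=4,suppress=True)
def model(n):
    m=viewer.camera_model(n)
    if n=="wrist":
        s=robot.observe(); T=np.eye(4); T[:3,:3]=R.from_euler("xyz",s["tool_rot"]).as_matrix(); T[:3,3]=s["tool_pos"]
        m["pose"]=T@m["mount"]
    return m
def px2w(m,u,v,z):
    d=np.array([(u-m["cx"])/m["fx"],-(v-m["cy"])/m["fy"],-1]); P=m["pose"]
    d=P[:3,:3]@d; o=P[:3,3]; return o+d*(z-o[2])/d[2]
def w2px(m,p):
    P=m["pose"]; c=P[:3,:3].T@(np.asarray(p)-P[:3,3])
    return np.array([m["cx"]+m["fx"]*c[0]/-c[2], m["cy"]-m["fy"]*c[1]/-c[2]])
def snap(n,name,crop=None,k=1):
    m=model(n); im=viewer.read_camera(n); np.save("pics/"+name+".npy",im)
    if crop: u0,v0,u1,v1=crop; im=im[v0:v1,u0:u1]
    cv2.imwrite("pics/"+name+".png",cv2.resize(im,None,fx=k,fy=k,interpolation=cv2.INTER_CUBIC)); return m,im
E
python3 - <<'E'
from h import *
m,_=snap("top","top1",(215,178,311,244),8)
for uv in [(225,189.5),(297,187.5),(299.5,235),(226,237.5)]: print(px2w(m,*uv,0.010))
print(px2w(m,285,196,0.078),px2w(m,187,225,.058),px2w(m,349,215,.023),px2w(m,269,152,.019))
E
```

```text
[ 0.5545 -0.184   0.01  ]
[ 0.5552 -0.4038  0.01  ]
[ 0.4107 -0.4067  0.01  ]
[ 0.409  -0.1839  0.01  ]
[ 0.5271 -0.3591  0.078 ] [ 0.4511 -0.075   0.058 ] [ 0.4675 -0.556   0.023 ] [ 0.6649 -0.3207  0.019 ]
```

View pics/top1.png

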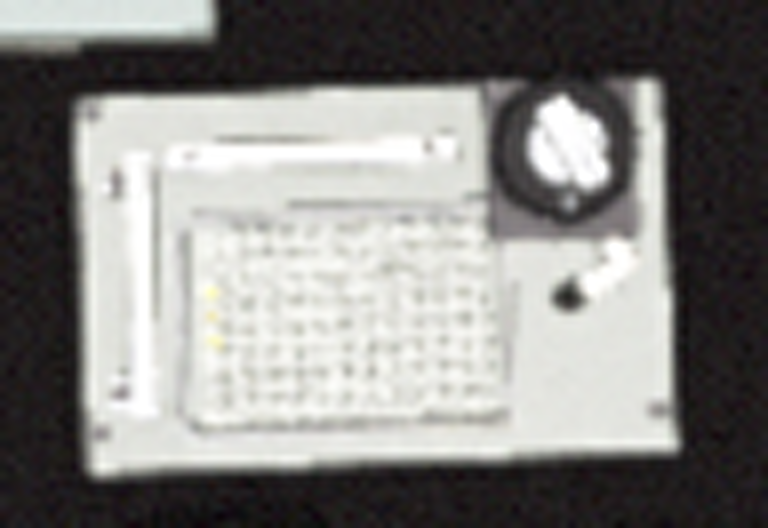

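```bash
python3 -m creep '[[[27,21,0,0,0,-2.05],[27,21,0,0,0,-2.05],[27,21,0,0,0,-2.05],[27,21,0,0,0,-2.05],[27,21,0,0,0,-2.05]]]' 
python3 -m creep '[[[27,21,-8,0,0,-2.05],[27,21,-8,0,0,-2.05],[27,21,-8,0,0,-2.05],[27,21,-8,0,0,-2.05],[27,21,-8,0,0,-2.05]]]' 0.2
python3 - <<'E'
from h import *
m,_=snap("wrist","w1",None,1.5); np.save("w1p.npy",m["pose"])
print(robot.observe()["tool_pos"],robot.observe()["tool_rot"])
mt=model("top")
for n,u,v,z in [("knob",570,142,.078),("tip",568,297,.022),("ringmark",570,202,.049),("stopL",165,157,.022),("stopR",455,148,.022),("railT",150,155,.022),("railB",152,412,.022),("pl TL",190,212,.026),("TR",490,205,.026),("BR",507,415,.026),("BL",195,430,.026),("nTL",75,100,.01),("nTR",660,78,.01),("nBR",680,452,.01),("nBL",90,476,.01)]:
  print(n,px2w(mt,u/8+215-.5,v/8+178-.5,z))
E
```

```text
time: 0.57
tool_pos: [0.317, -0.3869, 0.4022]
tool_rot: [-3.139, 0.003, 0.158]
contact_force: [0.5, -1.0, -0.5]
opening: 0.0918
time: 0.98
tool_pos: [0.4576, -0.2756, 0.3619]
tool_rot: [-3.141, 0.001, -0.031]
contact_force: [0.3, -0.5, 0.3]
opening: 0.0628
[ 0.461  -0.2718  0.3602] [-3.1374  0.0003 -0.0307]
knob [ 0.5291 -0.3614  0.078 ]
tip [ 0.4735 -0.3648  0.022 ]
ringmark [ 0.5085 -0.3638  0.049 ]
stopL [ 0.5299 -0.2147  0.022 ]
stopR [ 0.5306 -0.3239  0.022 ]
railT [ 0.5308 -0.209   0.022 ]
railB [ 0.4345 -0.2076  0.022 ]
pl TL [ 0.5089 -0.2237  0.026 ]
TR [ 0.5087 -0.3362  0.026 ]
BR [ 0.4301 -0.3402  0.026 ]
BL [ 0.4276 -0.2237  0.026 ]
nTL [ 0.553  -0.1805  0.01  ]
nTR [ 0.5559 -0.4038  0.01  ]
nBR [ 0.4137 -0.4068  0.01  ]
nBL [ 0.4105 -0.1832  0.01  ]
```

View pics/w1.png

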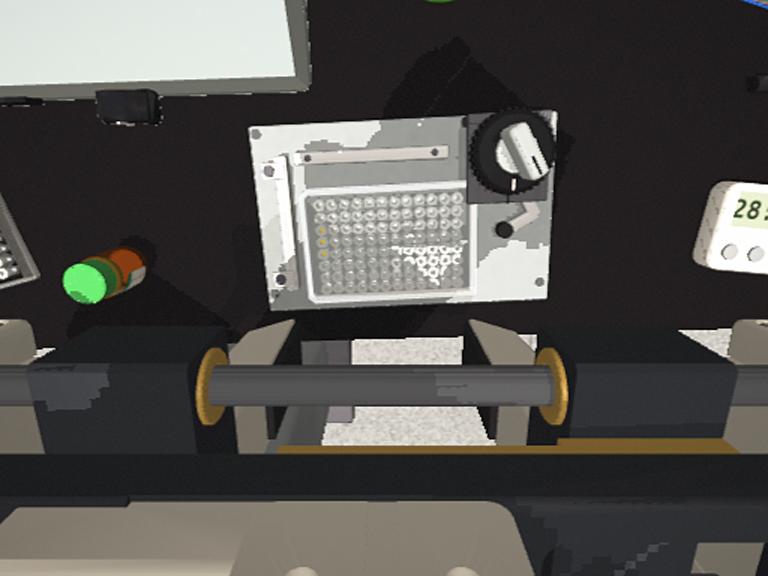

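Clear wrist view (x1.5): nest corners (249,127), (556,111), (548,298), (271,311); plate corners about (302,193), (477,181), (477,292), (308,303); finger tip (504,230); knob bar (505–547, 122–180); fingers ahead of the view bottom. Now turn these into the seat frame.

Run:
```python
from h import *
m=viewer.camera_model("wrist"); m["pose"]=np.load("w1p.npy")
for n,u,v,z in [("nTL",249,127,.01),("nTR",556,111,.01),("nBR",548,298,.01),("nBL",271,311,.01),("plTL",302,193,.022),("plTR",477,181,.022),("plBR",477,292,.022),("plBL",308,303,.022),
 ("stopL",302,165,.022),("stopR",447,157,.022),("railT",288,157,.022),("railB",298,288,.022),("tip",504,229,.022),("ringL",470,155,.049),("ringR",555,150,.049),("ringT",510,109,.049),("ringB",513,194,.049),("mark",513,184,.049),("kTL",508,127,.078),("kTR",523,122,.078),("kBR",549,170,.078),("kBL",536,181,.078)]:
  print(n,px2w(m,u/1.5,v/1.5,z))
im=np.load("pics/w1.npy")[70:140,300:380]; cv2.imwrite("pics/w1k.png",cv2.resize(im,None,fx=8,fy=8,interpolation=cv2.INTER_CUBIC))
```

```text
nTL [ 0.5518 -0.1839  0.01  ]
nTR [ 0.5558 -0.4039  0.01  ]
nBR [ 0.4154 -0.408   0.01  ]
nBL [ 0.4114 -0.186   0.01  ]
plTL [ 0.5048 -0.2205  0.022 ]
plTR [ 0.5093 -0.3463  0.022 ]
plBR [ 0.4261 -0.3486  0.022 ]
plBL [ 0.4213 -0.2185  0.022 ]
stopL [ 0.5243 -0.222   0.022 ]
stopR [ 0.5266 -0.3247  0.022 ]
railT [ 0.5301 -0.2126  0.022 ]
railB [ 0.4335 -0.2118  0.022 ]
tip [ 0.4741 -0.3671  0.022 ]
ringL [ 0.5275 -0.3356  0.049 ]
ringR [ 0.5289 -0.3902  0.049 ]
ringT [ 0.5546 -0.3601  0.049 ]
ringB [ 0.5018 -0.3645  0.049 ]
mark [ 0.5083 -0.3642  0.049 ]
kTL [ 0.5423 -0.3512  0.078 ]
kTR [ 0.5447 -0.3597  0.078 ]
kBR [ 0.5176 -0.3764  0.078 ]
kBL [ 0.5115 -0.3691  0.078 ]
```

View pics/w1k.png

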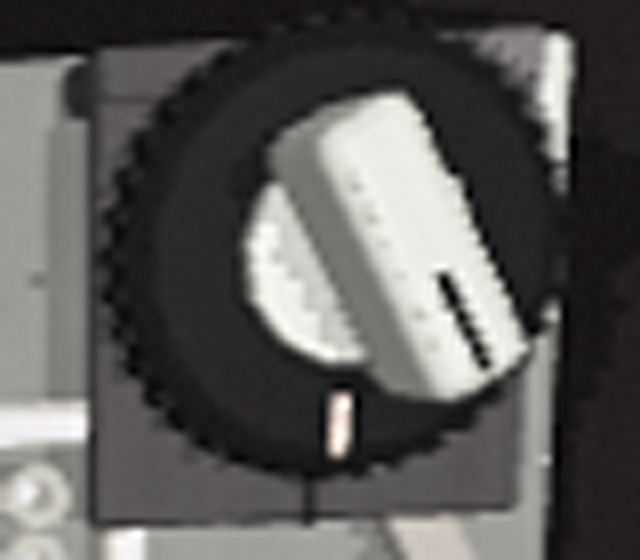

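```bash
python3 -m creep '[[[-15,-2,-28,0,0,0.6],[-15,-2,-28,0,0,0.6],[-15,-2,-28,0,0,0.6],[-15,-3,-28,0,0,0.6],[-13,-2,-28,0,0,0.4]]]' 0.2
python3 -m creep '[[[0,0,0,0,0,0]]]'
```

```text
time: 1.45
tool_pos: [0.392, -0.2788, 0.2198]
tool_rot: [3.137, -0.012, 0.033]
contact_force: [-0.4, -0.2, -0.9]
opening: 0.0371
time: 1.53
tool_pos: [0.389, -0.2775, 0.2155]
tool_rot: [-3.138, -0.004, 0.032]
contact_force: [-1.3, 0.8, 0.5]
opening: 0.0368
```

```bash
python3 -m creep '[[[-2,-3,-11,0,0,-0.6],[0,-2,-10,0,0,0],[0,0,0,0,0,0]]]'
python3 - <<'E'
from h import *
m,im=snap("wrist","w2",None,1.5)
for k in range(4):
    s=robot.observe(); print(s["time"],s["tool_pos"],s["tool_rot"],s["contact_force"],s["torque"]); viewer.read_camera("top")
E
```

```text
time: 1.78
tool_pos: [0.3879, -0.2834, 0.1948]
tool_rot: [-3.138, -0.004, 0.02]
contact_force: [-1.1, 0.3, 0.6]
opening: 0.0368
1.8333 [ 0.3881 -0.2834  0.1956] [-3.1385 -0.0046  0.0199] [ 0.4536  0.3611 -0.1071] [0.0419 0.071  0.0189]
1.8833 [ 0.3882 -0.2833  0.196 ] [-3.1392 -0.0053  0.0202] [0.1665 0.2172 0.6726] [0.0131 0.0237 0.0026]
1.9333 [ 0.3882 -0.2833  0.1963] [-3.1397 -0.0057  0.0204] [-0.6604  0.2949  0.5625] [-0.0292  0.0015  0.0357]
1.9833 [ 0.3882 -0.2832  0.1963] [-3.1398 -0.0059  0.0205] [-0.0252  0.4133 -0.5534] [0.0134 0.0267 0.0071]
```

View pics/w2.png

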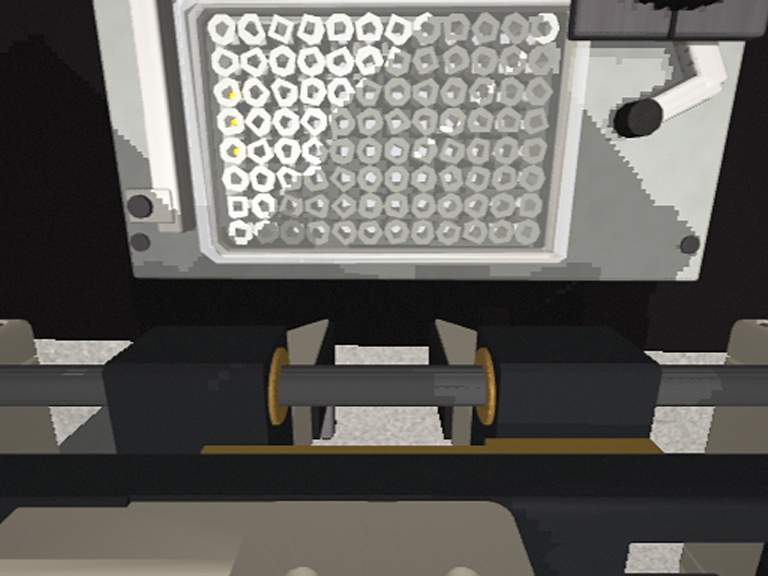

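Two fingers stand symmetric in front of the plate's front edge (edge at row ~260, columns 205–570). Lower slightly and push.

```bash
python3 -m creep '[[[5,0,-3,0,0,0],[5,0,0,0,0,0],[5,0,0,0,0,0],[4,0,0,0,0,0],[4,0,0,0,0,0]]]'
python3 -m creep '[[[3,0,0,0,0,0],[3,0,0,0,0,0],[3,0,0,0,0,0],[2,0,0,0,0,0],[2,0,0,0,0,0]]]'
python3 - <<'E'
from h import *
m,im=snap("wrist","w3",None,1.5)
s=robot.observe(); print(s["time"],s["tool_pos"],s["tool_rot"],s["contact_force"],s["torque"])
E
```

```text
time: 2.45
tool_pos: [0.4139, -0.2831, 0.1952]
tool_rot: [3.141, -0.009, 0.021]
contact_force: [-0.8, -0.4, -0.3]
opening: 0.0367
time: 2.87
tool_pos: [0.4286, -0.2827, 0.1951]
tool_rot: [3.142, -0.007, 0.022]
contact_force: [-12.5, -0.9, 7.2]
opening: 0.0369
2.9167 [ 0.4285 -0.2827  0.1951] [-3.1415 -0.0061  0.0225] [-2.8766 -0.1087  2.8411] [ 0.0692  0.4526 -0.0986]
```

View pics/w3.png

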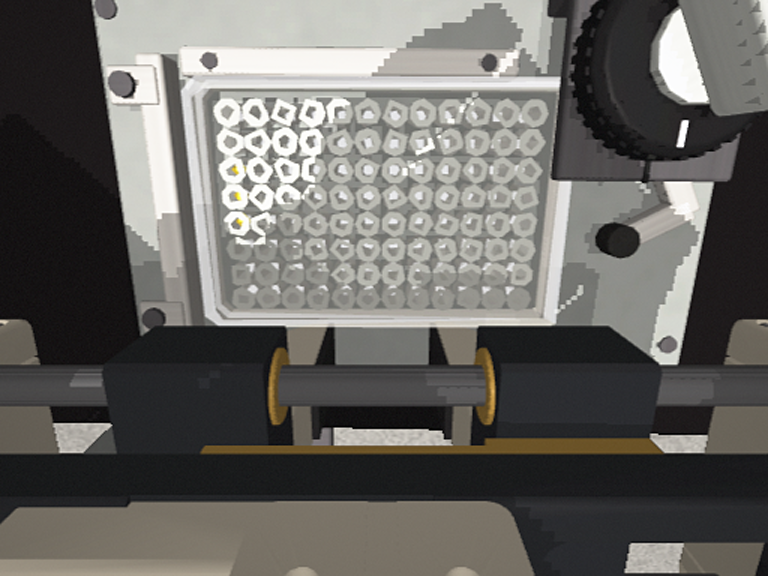

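The plate's rear edge lies flush on the stop (row ~78), with a distinct 12 N peak felt at the end. Hold briefly, back off, rise.

```bash
python3 -m creep '[[[0,0,0,0,0,0],[0,0,0,0,0,0],[0,0,0,0,0,0]]]'
python3 -m creep '[[[-4,0,0,0,0,0],[-8,0,0,0,0,0],[-8,0,0,0,0,0],[-5,0,10,0,0,0],[0,0,30,0,0,0]]]'
python3 -m creep '[[[0,-10,35,0,0,5],[10,-10,35,0,0,5],[20,-10,30,0,0,5],[20,-15,20,0,0,5],[20,-15,0,0,0,5]]]'
python3 - <<'E'
from h import *
m,im=snap("wrist","w4",None,1.5); np.save("w4p.npy",m["pose"])
s=robot.observe(); print(s["time"],s["tool_pos"],s["tool_rot"],s["contact_force"],s["torque"])
E
```

```text
time: 3.17
tool_pos: [0.4285, -0.2827, 0.195]
tool_rot: [-3.141, -0.006, 0.022]
contact_force: [-0.3, -0.4, 0.1]
opening: 0.037
time: 3.58
tool_pos: [0.3996, -0.2814, 0.2318]
tool_rot: [-3.134, 0.001, 0.022]
contact_force: [0.6, -0.5, 0.2]
opening: 0.0368
time: 4.0
tool_pos: [0.4642, -0.3402, 0.3664]
tool_rot: [-3.137, 0.003, 0.472]
contact_force: [0.8, -0.2, 0.7]
opening: 0.0367
4.05 [ 0.4666 -0.3425  0.3649] [-3.1393  0.0018  0.4773] [ 0.6362 -2.0352  0.285 ] [-0.1355 -0.0609 -0.0389]
```

View pics/w4.png

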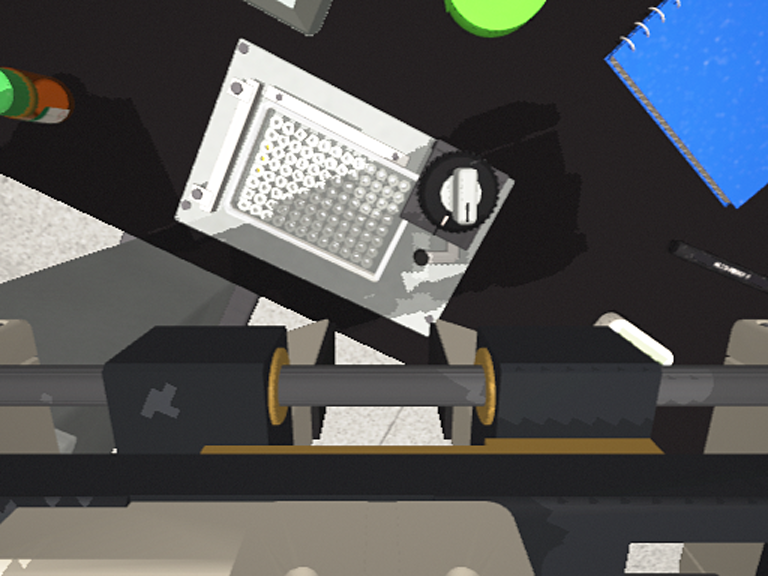

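Plate is still flush to the rear stop; knob bar at (455–479, 167–225), ring centred about (458,190), finger tip (421,257).

Run:
```python
from h import *
m=viewer.camera_model("wrist"); m["pose"]=np.load("w4p.npy")
for n,u,v,z in [("ringc",458.5,190,.049),("ktop",466,197,.078),("tip",421,257,.022)]: print(n,px2w(m,u/1.5,v/1.5,z))
for p in [(.5287,-.3627,.078),(.5287,-.3627,.049)]: print(w2px(m,p)*1.5)
im=np.load("pics/w4.npy"); c=im[105:160,270:340]
# bright bar mask
g=cv2.cvtColor(c,cv2.COLOR_BGR2GRAY); 
cnts,_=cv2.findContours((g>205).astype(np.uint8),cv2.RETR_EXTERNAL,cv2.CHAIN_APPROX_NONE)
for k in cnts:
    if cv2.contourArea(k)>60:
        r=cv2.minAreaRect(k); b=cv2.boxPoints(r)+[270,105]; w=[px2w(m,*p,.078) for p in b]; print(r,cv2.contourArea(k)); print(np.array(w)[:,:2],np.mean(w,0))
cv2.imwrite("pics/w4k.png",cv2.resize(c,None,fx=8,fy=8,interpolation=cv2.INTER_CUBIC))
```

```text
ringc [ 0.5302 -0.3631  0.049 ]
ktop [ 0.5283 -0.3639  0.078 ]
tip [ 0.4741 -0.3676  0.022 ]
[464.6373 195.5282]
[456.822  191.7482]
((27.231922149658203, 23.361595153808594), (6.591765880584717, 21.073673248291016), 2.8624050617218018) 87.0
[[ 0.5154 -0.3532]
 [ 0.5322 -0.3449]
 [ 0.5346 -0.3503]
 [ 0.5178 -0.3587]] [ 0.525  -0.3518  0.078 ]
((43.0, 25.0), (34.0, 14.0), 90.0) 338.5
[[ 0.5404 -0.3521]
 [ 0.5461 -0.3632]
 [ 0.5199 -0.3787]
 [ 0.514  -0.3672]] [ 0.5301 -0.3653  0.078 ]
```

View pics/w4k.png

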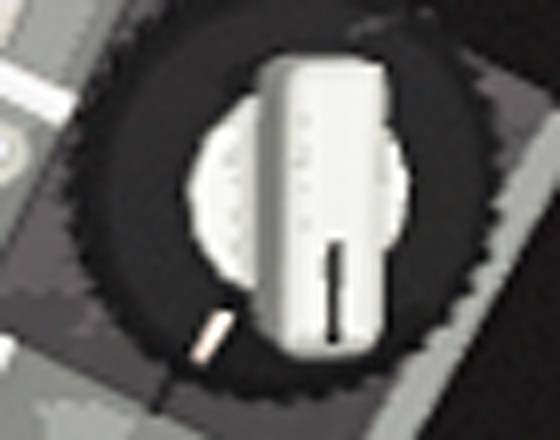

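Run:
```python
from h import *
m=viewer.camera_model("wrist"); m["pose"]=np.load("w4p.npy")
w=np.array([px2w(m,u/8+270-.44,v/8+105-.44,.078)[:2] for u,v in [(287,58),(384,58),(384,352),(286,352)]])
print(w,w.mean(0)); 
for a,b in [(w[0],w[3]),(w[1],w[2])]: print(np.arctan2(*(a-b)[::-1]),np.linalg.norm(a-b))
s=robot.observe(); print(s["time"],s["tool_pos"],s["tool_rot"])
```

```text
[[ 0.5411 -0.3511]
 [ 0.546  -0.3607]
 [ 0.5176 -0.3774]
 [ 0.5125 -0.3673]] [ 0.5293 -0.3641]
0.5158236227171741 0.03291271956326355
0.5303996038235398 0.03293128200346686
4.05 [ 0.4666 -0.3425  0.3649] [-3.1393  0.0018  0.4773]
```

```bash
python3 -m creep '[[[14,-5,-8,0,0,0.7],[14,-5,-14,0,0,0.7],[14,-5,-16,0,0,0.7],[14,-5,-16,0,0,0.5],[5,-2,-12,0,0,0]]]'
python3 -m creep '[[[0,0,0,0,0,0],[0,0,0,0,0,0]]]'
```

```text
time: 4.47
tool_pos: [0.5271, -0.3668, 0.3043]
tool_rot: [3.133, -0.002, 0.521]
contact_force: [-0.7, 0.8, -0.2]
opening: 0.0369
time: 4.63
tool_pos: [0.526, -0.3665, 0.3013]
tool_rot: [3.139, 0.0, 0.52]
contact_force: [-0.5, -0.6, 0.5]
opening: 0.0361
```

```bash
python3 -m creep '[[[3,3,-20,0,0,0.3],[0,0,-20,0,0,0],[0,0,-15,0,0,0],[0,0,-8,0,0,0],[0,0,0,0,0,0]]]'
python3 - <<'E'
from h import *
m,im=snap("wrist","w5",(100,80,412,300),2); np.save("w5p.npy",m["pose"])
s=robot.observe(); print(s["time"],s["tool_pos"],s["tool_rot"],s["contact_force"],s["torque"]) 
print((w2px(m,(.529,-.3635,.078))-[100,80])*2)
E
```

```text
time: 5.05
tool_pos: [0.5258, -0.3632, 0.2425]
tool_rot: [3.134, -0.001, 0.523]
contact_force: [0.7, 0.4, 0.2]
opening: 0.0367
5.1 [ 0.526  -0.3634  0.2434] [ 3.1333 -0.0012  0.5228] [-0.5271  0.7985 -0.0771] [-0.0556 -0.0168 -0.0054]
[309.8469 311.0213]
```

View pics/w5.png

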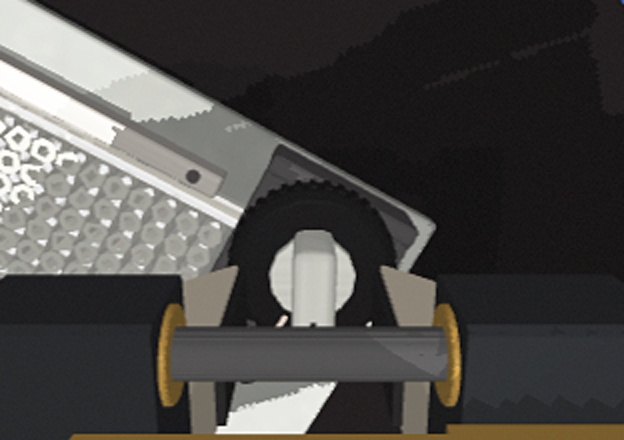

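Bar is aligned with the tool and sits ~1.5 mm right of the jaw centre (columns 293–336), consistent with the axis estimate: shift +3 mm in x, lower 9 mm, then close.

```bash
python3 -m creep '[[[4,0,-5,0,0,0],[0,0,-5,0,0,0],[0,0,0,0,0,0]]]'
python3 -m creep '[[[0,0,0,0,0,0]]]'
```

```text
time: 5.35
tool_pos: [0.5305, -0.3641, 0.2365]
tool_rot: [3.128, -0.003, 0.522]
contact_force: [-0.4, 0.7, -0.3]
opening: 0.0372
time: 5.43
tool_pos: [0.5307, -0.3642, 0.237]
tool_rot: [3.127, -0.003, 0.522]
contact_force: [-0.4, 0.5, 0.1]
opening: 0.0369
```

```bash
python3 -m creep '[[[-1,0,-3,0.73,0.42,0.1],[0,0,-1,0,0,0],[0,0,0,0,0,0]]]'
python3 - <<'E'
from h import *
for k in range(3):
    viewer.read_camera("top"); s=robot.observe(); print(s["time"],s["tool_pos"],s["tool_rot"],s["contact_force"],s["torque"])
E
```

```text
time: 5.68
tool_pos: [0.5298, -0.3643, 0.2337]
tool_rot: [-3.141, -0.004, 0.524]
contact_force: [0.5, -0.1, -0.5]
opening: 0.0367
5.7333 [ 0.5298 -0.3643  0.2337] [-3.1413 -0.0038  0.5242] [ 0.8235  0.7337 -0.1414] [ 0.0055 -0.0262  0.0541]
5.7833 [ 0.5298 -0.3643  0.2338] [-3.1414 -0.0038  0.5241] [ 0.3468  0.5491 -0.0422] [-0.0892 -0.0004 -0.0259]
5.8333 [ 0.5298 -0.3643  0.2338] [-3.1416 -0.0038  0.5241] [ 0.5784  0.1297 -0.599 ] [ 0.0003 -0.0229 -0.0084]
```

```bash
python3 -m creep '[[[0,0,0,0,0,0],[0,0,0,0,0,0],[0,0,0,0,0,0],[0,0,0,0,0,0],[0,0,0,0,0,0]]]' 1 12
python3 - <<'E'
from h import *
for k in range(4):
    viewer.read_camera("top"); s=robot.observe(); print(s["time"],s["tool_pos"],s["tool_rot"],s["contact_force"],s["torque"],s["opening"])
E
```

```text
time: 6.25
tool_pos: [0.5298, -0.364, 0.234]
tool_rot: [-3.141, -0.004, 0.524]
contact_force: [-1.4, 1.3, 0.2]
opening: 0.0118
6.3 [ 0.5298 -0.364   0.234 ] [-3.1409 -0.0038  0.524 ] [-1.4943  2.1845  2.1816] [ 0.2941  0.1026 -0.1143] 0.01187515915503256
6.35 [ 0.5298 -0.364   0.234 ] [-3.1409 -0.0038  0.524 ] [-1.2171  1.5329  2.7794] [ 0.3507  0.1869 -0.1613] 0.012153552149860927
6.4 [ 0.5297 -0.364   0.234 ] [-3.1409 -0.0038  0.5241] [-1.8816  1.8284  1.8046] [ 0.3946  0.2114 -0.0958] 0.01189816374393929
6.45 [ 0.5298 -0.364   0.234 ] [-3.1409 -0.0038  0.5241] [-0.9141  2.7777  1.3686] [ 0.4352  0.2074 -0.0498] 0.012204628962406743
```

```bash
cat > f.py <<'E'
from h import *
import sys
n=int(sys.argv[1]) if len(sys.argv)>1 else 5
L=[]
for k in range(n):
    viewer.read_camera("top"); s=robot.observe(); L.append(np.r_[s["torque"][2],s["contact_force"]])
print("t",s["time"],s["tool_pos"],s["tool_rot"],"Tz,F",np.mean(L,0),"sd",np.std(L,0)[0],s["opening"])
E
python3 -m creep '[[[0,0,0,0,0,0],[0,0,0,0,-0,-1],[0,0,0,0,0,-1],[0,0,0,0,0,-1],[0,0,0,0,0,-1]]]' 1 30
python3 f.py
python3 -m creep '[[[0,0,0,0,0,-1.5],[0,0,0,0,-0,-1.5],[0,0,0,0,0,-1.5],[0,0,0,0,0,-1.5]]]'
python3 f.py
```

```text
time: 6.87
tool_pos: [0.5298, -0.364, 0.2339]
tool_rot: [-3.141, -0.003, 0.449]
contact_force: [-1.2, 1.7, 0.3]
opening: 0.012
t 7.1167 [ 0.5298 -0.364   0.234 ] [-3.1411 -0.0035  0.4512] Tz,F [ 0.0398 -1.2816  1.395   1.5131] sd 0.03898646349666082 0.01183023384182513
time: 7.45
tool_pos: [0.5298, -0.364, 0.234]
tool_rot: [-3.141, -0.003, 0.344]
contact_force: [-0.9, 1.4, 1.4]
opening: 0.0114
t 7.7 [ 0.5298 -0.364   0.234 ] [-3.1413 -0.0035  0.3455] Tz,F [-0.0245 -1.0101  1.4261  1.2264] sd 0.06336325665989896 0.011571411081180859
```

```bash
cat > f.py <<'E'
from h import *
import sys
n=int(sys.argv[1]) if len(sys.argv)>1 else 5
L=[];J=[]
for k in range(n):
    s=robot.observe(); L.append(np.r_[s["torque"][2],s["contact_force"]]); J.append(s["joint_efforts"][5]); viewer.read_camera("top")
print("t",s["time"],"yaw",s["tool_rot"][2],s["tool_pos"],"Tz,F",np.mean(L,0),"J6",np.array(J))
E
python3 -m creep '[[[0,0,0,0,0,-1],[0,0,0,0,-0,-1],[0,0,0,0,0,-1]]]'; python3 f.py 4
python3 -m creep '[[[0,0,0,0,0,-1],[0,0,0,0,-0,-1],[0,0,0,0,0,-1]]]'; python3 f.py 4
python3 - <<'E'
from h import *
m,im=snap("wrist","w6",(0,0,400,230),2)
E
```

```text
time: 7.95
tool_pos: [0.5298, -0.364, 0.234]
tool_rot: [-3.141, -0.003, 0.291]
contact_force: [-1.3, 2.3, 1.7]
opening: 0.0118
t 8.1 yaw 0.292094665938595 [ 0.5298 -0.364   0.234 ] Tz,F [ 0.0529 -0.9984  1.548   1.2708] J6 [-0.2118 -0.02    0.2615  0.0981]
time: 8.4
tool_pos: [0.5298, -0.364, 0.234]
tool_rot: [-3.141, -0.003, 0.236]
contact_force: [-1.0, 1.3, 1.6]
opening: 0.0118
t 8.55 yaw 0.23784810786036514 [ 0.5298 -0.364   0.234 ] Tz,F [ 0.0722 -0.7364  1.0988  1.3005] J6 [-0.2123 -0.019   0.2649  0.096 ]
```

View pics/w6.png

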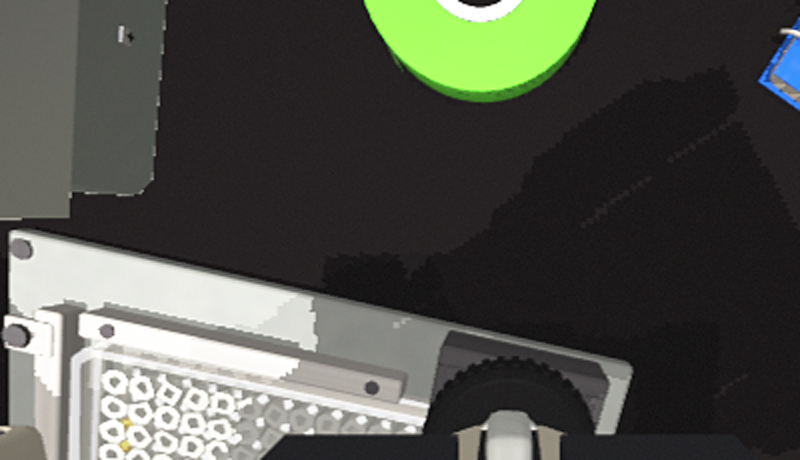

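View: rail inner face (col ~85) with the plate's left edge close to it, yellow wells at (125,400–440). I'll track the plate by the yellow wells and go in small steps.

```bash
cat > y.py <<'E'
from h import *
def yel(im,m,z=.022):
    h=cv2.cvtColor(im,cv2.COLOR_BGR2HSV); k=((h[...,0]>20)&(h[...,0]<35)&(h[...,1]>90)&(h[...,2]>120)).astype(np.uint8); k[:,:20]&=1
    n,_,st,c=cv2.connectedComponentsWithStats(k)
    return [(st[i,4],c[i].round(1),px2w(m,*c[i],z)[:2].round(4)) for i in range(1,n) if st[i,4]>=2]
if __name__=="__main__":
    m=model("wrist"); im=viewer.read_camera("wrist")
    for r in yel(im,m): print(r)
E
python3 - <<'E'
from y import *
m=viewer.camera_model("wrist")
for n in("w1","w4"):
    m["pose"]=np.load(n+"p.npy"); print(n,yel(np.load(f"pics/{n}.npy"),m))
m=model("wrist"); im=np.load("pics/w6.npy"); print("w6",yel(im,m))
print("plate corner",px2w(m,36,180,.026),"plate left edge low",px2w(m,40,215,.026))
# row profile across rail / plate edge
for v in (195,205,215): print(v,im[v,0:60].mean(1).astype(int))
E
```

```text
w1 [(np.int32(7), array([214., 153.]), array([ 0.4779, -0.2324])), (np.int32(7), array([215. , 160.7]), array([ 0.4693, -0.2329])), (np.int32(5), array([215.8, 168.6]), array([ 0.4603, -0.2332])), (np.int32(3), array([376., 261.]), array([ 0.3385, -0.422 ]))]
w4 [(np.int32(3), array([178.,  98.]), array([ 0.4947, -0.2319])), (np.int32(3), array([174.7, 105.3]), array([ 0.4861, -0.2317])), (np.int32(5), array([171.6, 112.8]), array([ 0.4774, -0.2318]))]
w6 [(np.int32(17), array([ 63.1, 211.2]), array([ 0.4978, -0.2347])), (np.int32(21), array([ 62.3, 222.7]), array([ 0.4889, -0.2348])), (np.int32(20), array([ 61.8, 234. ]), array([ 0.48 , -0.235]))]
plate corner [ 0.5179 -0.218   0.026 ] plate left edge low [ 0.4933 -0.2219  0.026 ]
195 [ 22  23  23  15  93 153 157 154 155 155 156 155 155 157 157 155 158 177
 198 198 195 191 189 194 201 202 239 254 243 215 141  92  99  96 126 195
 231 227 228 214 157 135 148 148 150 154 186 225 223 216 183 170 166 188
 251 255 255 255 255 254]
205 [ 24  23  21  16  94 155 160 156 155 157 155 156 156 156 155 154 160 183
 200 196 194 191 189 190 189 193 197 190 172 149 113  97  98  97 144 214
 228 225 226 213 159 136 148 150 153 168 204 223 224 199 183 251 255 255
 251 173 156 158 156 199]
215 [127 143 181 191 159 134 131 131 129 128 127 124 125 122 120 116 112 109
 130 175 197 192 189 189 191 195 193 186 169 137 102  98  99  94 165 232
 226 224 226 206 140 142 146 149 153 174 214 223 210 203 247 255 252 206
 147 152 156 152 192 249]
```

```bash
cat > g.py <<'E'
from y import *
L=[];J=[]
for k in range(6):
    s=robot.observe(); L.append(s["torque"][2])
    if k==0: m=model("wrist"); im=viewer.read_camera("wrist"); np.save("pics/last.npy",im)
    else: viewer.read_camera("top")
print("t %.2f yaw %.4f"%(s["time"],s["tool_rot"][2]),"Tz %.3f"%np.mean(L),"F",s["contact_force"],[tuple(r[2]) for r in yel(im,m)])
# rail/plate edge profile along a world line: seat-y direction at x=.490
seat=np.array([.4828,-.2706]); c,sn=np.cos(.018),np.sin(.018)
ys=np.arange(45,72,.5); g=cv2.cvtColor(im,cv2.COLOR_BGR2GRAY).astype(np.float32)
P=[]
for x in (18,22,26):
    q=np.array([w2px(m,(seat[0]+(x*c-y*sn)/1e3,seat[1]+(x*sn+y*c)/1e3,.022)) for y in ys],np.float32)
    P.append(cv2.remap(g,q[:,:1],q[:,1:],cv2.INTER_LINEAR)[:,0])
p=np.mean(P,0).astype(int); print("prof from y=45:",*p)
E
python3 g.py
python3 -m creep '[[[0,0,0,0,0,-0.8],[0,0,0,0,0,-0.8],[0,0,0,0,0,-0.8]]]'; python3 g.py
```

```text
t 8.90 yaw 0.2382 Tz 0.014 F [-0.8483  0.9291  1.2488] [(np.float64(0.4978), np.float64(-0.2347)), (np.float64(0.4889), np.float64(-0.2348)), (np.float64(0.48), np.float64(-0.2351))]
prof from y=45: 190 205 222 227 225 206 182 167 160 155 150 144 137 151 184 215 225 226 227 225 204 156 118 98 98 96 107 140 185 210 226 233 231 224 220 222 221 216 212 214 211 206 202 204 189 173 158 156 156 157 158 157 157 157
time: 9.2
tool_pos: [0.5298, -0.3641, 0.234]
tool_rot: [-3.141, -0.003, 0.194]
contact_force: [-1.6, 1.4, 1.3]
opening: 0.0117
t 9.45 yaw 0.1951 Tz 0.098 F [-0.9258  1.0378  0.6053] [(np.float64(0.4982), np.float64(-0.2341)), (np.float64(0.489), np.float64(-0.2342)), (np.float64(0.4805), np.float64(-0.2344))]
prof from y=45: 196 189 197 215 224 222 209 186 167 156 150 146 140 131 132 172 206 222 225 225 229 218 184 131 104 97 105 146 184 213 227 233 234 231 224 218 213 212 212 212 210 208 206 194 177 160 158 157 157 157 157 157 157 157
```

```bash
python3 -m creep '[[[0,0,0,0,0,-0.7],[0,0,0,0,0,-0.7]]]'; python3 g.py
python3 -m creep '[[[0,0,0,0,0,-0.7]]]'; python3 g.py
```

```text
time: 9.67
tool_pos: [0.5298, -0.3641, 0.234]
tool_rot: [-3.141, -0.003, 0.169]
contact_force: [-1.4, 0.6, 1.0]
opening: 0.0119
t 9.92 yaw 0.1705 Tz 0.098 F [-0.6342  1.5741  1.3481] [(np.float64(0.4981), np.float64(-0.2328)), (np.float64(0.4892), np.float64(-0.2329))]
prof from y=45: 218 215 208 202 210 220 226 225 209 183 163 150 141 136 134 133 128 146 187 217 225 226 228 231 207 161 121 143 184 213 227 233 234 230 224 223 222 220 214 213 214 213 212 206 188 167 158 154 150 147 146 146 145 144
time: 10.05
tool_pos: [0.5298, -0.3641, 0.234]
tool_rot: [-3.141, -0.003, 0.158]
contact_force: [-1.6, 0.8, 0.8]
opening: 0.0118
t 10.30 yaw 0.1583 Tz 0.144 F [-0.1078  2.4314  0.1892] [(np.float64(0.4983), np.float64(-0.2321)), (np.float64(0.489), np.float64(-0.2324))]
prof from y=45: 222 218 210 200 196 200 210 223 224 211 183 153 136 132 133 135 135 130 135 175 213 225 226 227 229 219 187 171 188 212 226 233 231 223 217 216 214 213 212 211 208 204 205 200 183 160 149 147 146 145 145 145 145 146
```

```bash
python3 -m creep '[[[0,0,0,0,0,-0.5]]]'; python3 g.py
python3 -m creep '[[[0,0,0,0,0,-0.5]]]'; python3 g.py
```

```text
time: 10.43
tool_pos: [0.5297, -0.3641, 0.234]
tool_rot: [-3.141, -0.003, 0.149]
contact_force: [-0.8, 1.9, 2.6]
opening: 0.0118
t 10.68 yaw 0.1496 Tz 0.133 F [-0.35    1.3257  2.1799] [(np.float64(0.4982), np.float64(-0.2317)), (np.float64(0.4891), np.float64(-0.2318))]
prof from y=45: 218 226 220 216 204 200 210 221 226 224 203 169 139 129 131 134 134 133 128 134 173 210 224 226 226 227 220 206 202 211 226 233 233 227 219 218 217 216 213 213 211 208 205 204 187 164 145 143 143 142 140 140 141 140
time: 10.82
tool_pos: [0.5298, -0.3641, 0.234]
tool_rot: [-3.141, -0.003, 0.141]
contact_force: [-0.8, 1.3, -0.2]
opening: 0.0118
t 11.07 yaw 0.1407 Tz 0.128 F [-0.3407  0.8084  1.0944] [(np.float64(0.4981), np.float64(-0.2312)), (np.float64(0.4891), np.float64(-0.2312))]
prof from y=45: 222 230 228 222 218 213 209 212 220 224 217 191 155 132 128 132 135 135 133 129 136 175 211 225 226 227 230 233 227 223 225 231 230 223 221 220 218 214 212 210 207 204 208 203 183 157 145 140 136 133 130 130 130 130
```

Still moving freely (0.5 mm per step). Continue.

```bash
for i in 1; do :; done
python3 -m creep '[[[0,0,0,0,0,-0.5]]]'; python3 g.py | cut -c1-150
python3 -m creep '[[[0,0,0,0,0,-0.5]]]'; python3 g.py
python3 -m creep '[[[0,0,0,0,0,-0.4]]]'; python3 g.py
```

```text
time: 11.2
tool_pos: [0.5297, -0.3641, 0.2339]
tool_rot: [-3.141, -0.003, 0.132]
contact_force: [-1.0, 0.7, 1.3]
opening: 0.0113
t 11.45 yaw 0.1320 Tz 0.138 F [-1.2622  0.9638  1.2761] [(np.float64(0.4981), np.float64(-0.2308)), (np.float64(0.4891), np.float64(-0.231))]
prof from y=45: 213 207 220 222 221 221 217 212 215 219 223 213 178 145 127 129 133 134 134 133 126 135 185 215 225 225 230 239 243 236 231 231 232 22
time: 11.58
tool_pos: [0.5298, -0.3641, 0.234]
tool_rot: [-3.141, -0.003, 0.123]
contact_force: [-0.9, 0.6, 2.2]
opening: 0.0119
t 11.83 yaw 0.1233 Tz 0.141 F [-0.8982  1.3898  0.4951] [(np.float64(0.4983), np.float64(-0.2303)), (np.float64(0.4898), np.float64(-0.2304))]
prof from y=45: 219 214 219 227 233 227 223 211 205 212 217 219 203 168 140 128 130 133 134 134 134 128 140 177 210 223 229 238 246 246 243 236 231 226 226 224 221 214 212 210 208 206 210 203 183 155 142 133 129 128 126 123 121 121
time: 11.97
tool_pos: [0.5298, -0.3641, 0.234]
tool_rot: [-3.141, -0.003, 0.116]
contact_force: [-0.5, 1.0, 1.2]
opening: 0.0119
t 12.22 yaw 0.1164 Tz 0.156 F [-0.9231  1.4165  0.5651] [(np.float64(0.4981), np.float64(-0.23)), (np.float64(0.49), np.float64(-0.2299))]
prof from y=45: 225 221 213 212 222 227 225 216 201 209 213 216 211 188 159 136 130 131 133 134 135 132 126 147 190 217 228 237 246 250 249 244 235 224 217 218 216 214 211 211 208 203 203 198 182 161 141 130 125 121 118 114 114 114
```

```bash
python3 -m creep '[[[0,0,0,0,0,-0.4]]]' >/dev/null; python3 g.py | cut -c1-150
python3 -m creep '[[[0,0,0,0,0,-0.4]]]' >/dev/null; python3 g.py| cut -c1-150
python3 -m creep '[[[0,0,0,0,0,-0.4]]]' >/dev/null; python3 g.py| cut -c1-150
```

```text
t 12.60 yaw 0.1094 Tz 0.148 F [-0.0206  0.8143  1.0505] [(np.float64(0.498), np.float64(-0.2295))]
prof from y=45: 229 225 218 214 213 222 218 215 206 209 216 218 214 202 175 146 131 130 132 133 135 135 131 129 155 199 222 235 245 250 250 248 241 23
t 12.98 yaw 0.1023 Tz 0.146 F [-1.0677  0.9316  1.0972] [(np.float64(0.4982), np.float64(-0.2293))]
prof from y=45: 222 223 220 214 213 224 223 219 213 207 212 212 211 210 198 170 141 129 129 133 135 135 134 128 132 167 209 231 242 248 251 251 246 23
t 13.37 yaw 0.0953 Tz 0.158 F [-1.2446  0.3955  1.1375] [(np.float64(0.4981), np.float64(-0.2289))]
prof from y=45: 216 222 221 217 212 211 224 226 222 216 212 207 210 208 209 190 160 136 127 131 134 135 135 134 127 135 176 218 237 246 250 252 251 24
```

```bash
sed -i 's/range(6)/range(4)/' g.py
python3 -m creep '[[[0,0,0,0,0,-0.4]]]' >/dev/null; python3 g.py | cut -c1-150
python3 -m creep '[[[0,0,0,0,0,-0.4]]]' >/dev/null; python3 g.py| cut -c1-150
python3 -m creep '[[[0,0,0,0,0,-0.4]]]' >/dev/null; python3 g.py| cut -c1-350
```

```text
t 13.65 yaw 0.0883 Tz 0.138 F [-1.5984  1.0755  0.8838] [(np.float64(0.4982), np.float64(-0.2285))]
prof from y=45: 234 232 227 225 219 211 217 221 224 221 218 211 208 208 210 203 176 147 130 129 132 134 135 134 129 129 156 203 233 244 249 252 251 24
t 13.93 yaw 0.0813 Tz 0.120 F [-0.2763  1.2419  0.8735] [(np.float64(0.4983), np.float64(-0.2282))]
prof from y=45: 225 226 225 224 220 217 218 218 221 218 213 211 208 211 207 210 197 166 138 127 130 133 134 134 133 128 136 171 218 238 247 250 252 25
t 14.22 yaw 0.0743 Tz 0.141 F [-0.4978  1.3363  1.1897] [(np.float64(0.4982), np.float64(-0.2279))]
prof from y=45: 219 220 217 219 223 221 213 210 213 223 221 213 210 209 212 212 203 173 144 127 128 132 134 134 133 132 132 148 196 234 244 248 250 251 252 243 229 212 212 213 211 206 203 201 185 169 153 135 121 114 114 114 114 114
```

```bash
python3 -m creep '[[[0,0,0,0,0,-0.4]]]' >/dev/null; python3 g.py | cut -c1-150
python3 -m creep '[[[0,0,0,0,0,-0.4]]]' >/dev/null; python3 g.py| cut -c1-150
python3 -m creep '[[[0,0,0,0,0,-0.4]]]' >/dev/null; python3 g.py| cut -c1-350
```

```text
t 14.50 yaw 0.0673 Tz 0.184 F [-0.4508  0.6034  0.8539] [(np.float64(0.4982), np.float64(-0.2279))]
prof from y=45: 212 215 218 224 222 221 216 212 213 221 224 217 208 206 211 211 197 171 142 129 128 131 134 134 134 133 133 149 189 227 242 248 249 25
t 14.78 yaw 0.0603 Tz 0.204 F [-1.091   1.0442  1.3656] [(np.float64(0.4984), np.float64(-0.2278))]
prof from y=45: 212 219 227 230 227 223 219 213 216 217 216 210 205 212 211 212 203 173 144 127 128 131 132 134 134 134 134 140 185 225 242 247 250 25
t 15.07 yaw 0.0534 Tz 0.251 F [-0.6954  0.1729  1.0952] [(np.float64(0.4988), np.float64(-0.2277))]
prof from y=45: 213 224 226 227 226 222 216 213 214 220 219 212 207 211 216 213 199 173 144 130 128 132 133 134 134 133 134 148 178 223 241 247 250 251 250 246 233 220 211 211 210 210 212 202 186 166 159 147 135 124 122 122 122 121
```

```bash
python3 f.py 14
```

```text
t 15.7667 yaw 0.053389544662644006 [ 0.5298 -0.3641  0.234 ] Tz,F [ 0.2413 -0.8368  0.9306  0.8688] J6 [0.2517 0.2447 0.2429 0.2427 0.2428 0.2431 0.2432 0.2433 0.2434 0.2435
 0.2436 0.2437 0.2437 0.2437]
```

Torque is steady at 0.244 N m (~2.5 N on the plate), and the plate has stopped against the rail. Release and rise.

```bash
python3 -m creep '[[[0,0,0,0,0,0],[0,0,0,0,0,0],[0,0,0,0,0,0],[0,0,0,0,0,0]]]' 0.4
python3 -m creep '[[[0,0,10,0,0,0],[0,0,20,0,0,0],[-5,0,30,0,0,0],[-15,5,30,0,0,0],[-15,5,30,0,0,0]]]'
python3 -m creep '[[[-15,5,10,0,0,0],[-10,5,0,0,0,0],[0,0,0,0,0,0]]]'
python3 - <<'E'
from y import *
m,im=snap("wrist","w7",(100,40,420,210),2.5); np.save("w7p.npy",m["pose"])
print(robot.observe()["tool_pos"],robot.observe()["contact_force"],yel(im,m))
E
```

```text
time: 16.15
tool_pos: [0.5301, -0.3646, 0.234]
tool_rot: [3.141, -0.005, 0.052]
contact_force: [0.4, 0.2, -0.6]
opening: 0.0269
time: 16.57
tool_pos: [0.4943, -0.3536, 0.3518]
tool_rot: [-3.133, 0.004, 0.052]
contact_force: [-0.8, -0.1, 0.2]
opening: 0.0274
time: 16.82
tool_pos: [0.4673, -0.3432, 0.3735]
tool_rot: [3.139, -0.007, 0.051]
contact_force: [0.9, -0.3, 0.3]
opening: 0.0277
[ 0.468  -0.3437  0.3736] [ 0.8908 -0.0222  0.3106] [(np.int32(2), array([ 49.5, 100.5]), array([ 0.5336, -0.1178])), (np.int32(2), array([ 50. , 108.5]), array([ 0.5251, -0.1172])), (np.int32(2), array([ 50.5, 116. ]), array([ 0.517 , -0.1167]))]
```

View pics/w7.png

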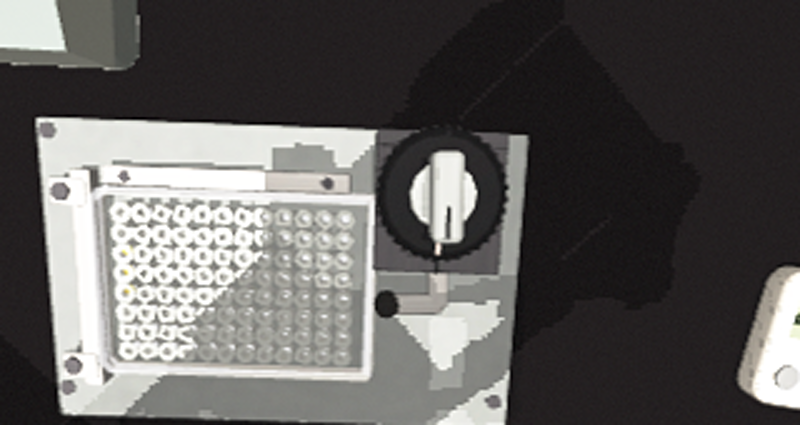

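The plate is flush against the rear stop and the left rail. The finger tip at (386,303) touches its right side, and the ring mark at (437,248) still lines up with the index line. The arm is clear, so I'm handing in.

```bash
python3 -c "
from cell import robot
print(robot.hand_in(), robot.observe()['time'])"
```

```text
the job is handed in; nothing more can be done
the job is handed in; nothing more can be done
```

The plate is registered in the corner and clamped, and I handed the job in at about 17 s of robot time. There was no verdict, so the result rests on my own checks.

- **Push:** I pushed the plate back with two fingertips on the middle of its front side. It came flush with the rear stop, with one brief wrist-force peak of about 12.5 N.
- **Clamp:** I gripped only the inner knob and turned it clockwise in small steps, from 0.524 to 0.053 rad. The plate stopped moving against the left rail, and the torque then rose from about 0.14 to 0.244 N m. By the given figures that is about 2.5 N on the plate, of which friction can keep at most 2.4 N after letting go.
- **Last picture, arm clear:** the plate lies against the rear stop and the rail. The finger tip is on its right side, and the ring's mark still lines up with the index line.

**Not confirmed:**
- I did not measure the finger force after letting go; it is inferred from the torque before release.
- I judged the ring and the plate's squareness by eye only.
- I did not measure the bench objects again at the end.
- Plate positions from the wrist camera at different heights disagreed by about 3 mm, so I only compared positions taken from the same pose.

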